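# Hang the screwdriver rack on the two sprung hooks

### The arm

A 6-joint arm with a two-finger parallel gripper is mounted at the origin on the work surface. World frame = base frame: x ahead of the robot, y to its left, z up, the work surface at z = 0. Lengths are in m, angles in degrees, forces in N, time in s.
With the tool pointing down it reaches from about 0.4 to 0.825 m from the base axis. Payload 7 kg.
Tool frame: the origin (TCP) lies at the very end of the fingers, on their centre line; the grasp point (between the pads) lies 19 mm behind it (r.hold_point_z is the distance from the TCP to the grasp point, in m); z points along the fingers, y is the line along which they close (so a half turn about z gives the same grasp; the last joint's range is limited). The gripper opens to 88 mm and grips with 3 to 60 N. Pads are 19 mm wide; open, the fingers measure 130 mm over their backs; the gripper's body (78 mm by 193 mm) begins 47 mm behind the grasp point.
Start: joints at [-46.576, 20.546, 0.682, 0, -70.136, -16.507], TCP at [0.306, -0.602, 0.227] pointing down, gripper open.
Joint ranges: [-176.03, 176.03], [-82.01, 121.73], [-58.28, 71.71], [-173.87, 95.51], [-174.79, -0.11], [-173.66, 173.66]. Speed limits (degrees/s): [136.94, 136.94, 172.46, 180, 180, 180].

### API

Orientations are given as [roll, pitch, yaw] about the fixed x, y, z axes, in that order (R = Rz(yaw) Ry(pitch) Rx(roll)).
In Python, from plant import telemetry, vision, workorder, r gives the robot as it stands.
- The arm moves only by the tool move_arm, never from a script. Its argument "plan" is a list of rows, each a list of 7 numbers: the opening, from -1 (shut) to 1 (fully open), so that 0 is half open, then the shift along the world's x, y, z in m, then the turn, a rotation vector about the world's x, y, z in degrees. In form: [[fingers, dx, dy, dz, ax, ay, az], ...]. A call has 1 to 20 rows; each row shifts and turns the commanded pose from where the row before left it; what a row does not reach is not made up. A row lasts 1/8 s, in which the tool goes at most 62.5 mm and 10.7 degrees, less where a joint would pass 70% of its speed; a pose out of reach is approached as far as the arm can. A call is refused whole if a number of a shift passes 0.0625 or a number of a turn 10.7, either way. A call with a gripper value outside its range is refused whole. The fingers move at their own pace and stop on an object; "force" is the grip in N (left out, the last holds). Time passes only in rows, so rows that do not move let the fingers close. It gives the time, the measured TCP pose, the force, the opening and the grip force at its end, in the units of the state.
- telemetry.get_state(): the state, without advancing time (a new reading comes with each control period).
- vision.capture(name): name is "scene" or "top" or "wrist"; returns a dict with "img" (400x640x3 uint8, red, green, blue), "depth" (400x640 float32, m along the optical axis (not along the pixel's ray), 0 where there is no reading), "intrinsics" (3x3 intrinsics, pixels), "R" (3x3) and "t" (3): a world point X has camera coordinates R X + t. Camera axes: x right, y down, z forward; pixel columns grow to the right and rows downward; lengths in m; the calibration is good to about 2 mm. A picture is of the moment at which its call begins.
- workorder.close_job(): hands the job in; it is judged then, once.
The state is a dict: "time_s": time; "joints": joint angles; "qd": joint speeds; "joint_torque": joint torques, N m; "tcp_pos": TCP position; "eef_rot": TCP orientation; "contact_force": force on the tool from outside, world axes, zero at the start; "moment": the same for the moment, N m; "gripper_width": finger opening in m; "gripper_force": force on a finger pad.
Only numpy, scipy, OpenCV 4.12 (cv2) and the standard library are available. Lean on these libraries where they do the work, as an engineer would, in place of code of your own. Each camera call takes 0.05 s, during which the arm holds its last target. There are 200 camera calls.

### The job

Pick the screwdriver rack up by its grip plate and hang its long rod in both hooks of the wooden-based stand, either way round. Before letting go, press it down gently and steadily until both hooks are felt to give under the rod at the same time, tilting the rack sideways if one hook is higher than the other; the sprung hooks are delicate, so never force one of them (a push of half to one and a half kilograms on each is right). Leave the rack hanging from both hooks, centred and still, and do not disturb the tray, anvil, jar or ring lying about.

Things in the scene. Friction and masses are not known exactly. Their poses are not given: they have to be found in the camera images.
- grip (a point): Centre of the grip plate on the middle of the loose rack, above its rod. The rack is a flat aluminium frame with six screwdrivers, about 0.45 kg, standing on two feet 130 mm below this point (70 mm long along x, at y = +-82 mm). Axes: x through its thickness, y along the rack, z up. The plate is 12 mm thick (x), 50 mm wide (y), from 22 mm below to 19 mm above this point; pinch it across x from above.
- rod_l (a point): Point on the axis of the rack's rod at the rack's y = +115 mm, where it goes into a hook. The rod is 10 mm thick and 288 mm long with 16 mm end caps, along y, its axis 20 mm below the grip plate's centre; the frame's uprights are at y = +-82 mm.
- rod_r (a point): The same point of the rod at the rack's y = -115 mm.
- stand: Fixed stand, wooden base 270 x 100 mm, 12 mm thick. Origin on the bench midway between the hooks; x points from the hooks to the two steel posts behind them (55 mm off, 213 mm tall), y along the line of the hooks, z up. The frame under the rod passes between the two hooks, from the front.
- mark_l (a point): Middle of the height range of the hook at the stand's y = +115 mm, on its line. The hooks are clamped on the posts at heights that are not measured: a rod seated in this unloaded hook has its axis 16 mm below to 16 mm above this point (144 to 176 mm above the bench), in the other hook up to 9 mm higher or lower than in this one. Each hook is sprung: it gives straight down 1 mm per 3 N and bottoms at 10 mm.
- mark_r (a point): The same for the hook at the stand's y = -115 mm. The hooks are of 8 mm steel wire, open upwards: a shallow V across the stand's x, 40 mm wide, lowest at x = 0 and rising 30 degrees to either side, then steeper lips 27 mm out that rise 18 mm above the axis of a seated rod.
- tray: Bystander: blue divided parts tray, 85 x 120 x 28 mm; origin at the centre of its underside.
- anvil: Bystander: small dark steel bench anvil, 110 x 50 x 62 mm; origin at the centre of its underside.
- jar: Bystander: small amber glass jar, 40 mm across, 50 mm tall; origin at the centre of its underside.
- case_ring: Bystander: steel watch-case ring, 48 mm across, 12 mm tall; origin at the centre of its underside.

How it is judged (in metres and radians):
On the way, in this order (a step that is already met when the one before it is completed fails the run):
1. the rack is lifted clear of the bench (height (world z) of grip above 0.16 m and contact force between rack and the fingers above 1 N), for 0.2 s.
2. while still held, the rod is pressed into both hooks at once, more than 4 N on each, for 0.3 s (contact force between rack and hook_l above 4 N and contact force between rack and hook_r above 4 N and contact force between rack and the fingers above 1 N and x of rod_l in the frame of stand between -0.008 and 0.008 m and x of rod_r in the frame of stand between -0.008 and 0.008 m), for 0.3 s.
At the end, for the whole second after the job is handed in: The rod lies in the troughs of both hooks (within 8 mm of the hook line at both ends, at least 0.7 N on each hook), the rack is centred within 15 mm along the stand, hangs within 0.2 rad of upright and is still; it is released (contact force between rack and hook_l above 0.7 N and contact force between rack and hook_r above 0.7 N and x of rod_l in the frame of stand between -0.008 and 0.008 m and x of rod_r in the frame of stand between -0.008 and 0.008 m and y of grip in the frame of stand between -0.015 and 0.015 m and angle between grip's own z axis and vertical below 0.2 rad and linear speed of rack below 0.02 m/s and angular speed of rack below 0.2 rad/s); the robot touches nothing.
It fails at once if a hook is forced: more than 20 N between the rack and one hook (contact force between rack and hook_l above 20 N or contact force between rack and hook_r above 20 N).
It fails at once if a bystander is moved by more than 15 mm (distance of any of tray, anvil, jar, case_ring from where it was at the start of the episode above 0.015 m).
It fails at once if the rack is tipped over by more than 0.5 rad (angle between grip's own z axis and vertical above 0.5 rad).
It also fails if it takes over 53 s, if anything falls off the work surface, if the arm or the gripper's body presses on something with over 40 N, if the wrist force passes 120 N, or if a joint passes its speed limit or range.

## Working session

There is one attempt and no reset: what is moved stays moved. The work goes in short steps, Python scripts to look and compute and a tool call to move; the robot and the scene stay as the last step left them, time stands still between calls to the robot, and variables do not carry over. Pictures are saved under pics/ and viewed, at most 10 in all, crops included, and the job is handed in when it is done.

Besides the shell and the picture viewer there is one more tool, called after "Call:" as name([rows], argument=value, ...), one row to a line, values as JSON. move_arm: Moves the arm, as the interface text tells. Its arguments: {"type":"object","properties":{"plan":{"type":"array"},"force":{"type":"number"}},"required":["plan"]}

```bash
mkdir -p pics
cat > h.py <<'E'
import numpy as np, cv2
from plant import telemetry, vision, workorder, r
def cap(n):
    c=vision.capture(n); d=c["depth"]; K=np.array(c["intrinsics"]); R=np.array(c["R"]); t=np.array(c["t"])
    v,u=np.mgrid[:400,:640]
    P=np.stack([(u-K[0,2])/K[0,0]*d,(v-K[1,2])/K[1,1]*d,d],-1)
    W=(P-t)@R; W[d==0]=np.nan
    return c,W
E
python3 - <<'E'
from h import *
ims=[]
for n in("scene","top"):
    c,W=cap(n); np.savez(f"{n}.npz",W=W,img=c["img"]); cv2.imwrite(f"pics/{n}.png",c["img"][:,:,::-1])
    print(n,np.array(c["R"]).round(3).tolist(),np.array(c["t"]).round(3), c["intrinsics"])
s=telemetry.get_state(); print(s)
E
```

```text
scene [[-0.713, 0.701, 0.01], [0.482, 0.5, -0.719], [-0.509, -0.508, -0.695]] [ 0.424 -0.197  1.363] [[415.85152571   0.         322.49671713]
 [  0.         415.85152571 203.04558859]
 [  0.           0.           1.        ]]
top [[-0.005, -1.0, -0.015], [-0.993, 0.007, -0.116], [0.116, 0.014, -0.993]] [-0.     0.567  1.104] [[376.03950957   0.         311.29791516]
 [  0.         376.03950957 195.14793671]
 [  0.           0.           1.        ]]
{'time_s': 0.1, 'joints': array([-4.65737508e+01,  2.05858667e+01,  6.39046948e-01, -1.67494646e-02,
       -7.01358058e+01, -1.65058405e+01]), 'qd': array([-0.01573536, -0.03210489,  0.10026038,  0.11413506, -0.0429017 ,
        0.06322419]), 'joint_torque': array([-1.57910941e-03, -5.84163451e+01,  2.93751562e+01,  7.01555997e+00,
        1.01693204e-02, -5.47569960e-05]), 'tcp_pos': array([ 0.30537015, -0.60148663,  0.22573619]), 'eef_rot': array([ 1.79916305e+02, -8.37938161e-03, -1.53085288e+02]), 'contact_force': array([-0.07630088,  0.29328321, -0.53229343]), 'moment': array([0.03329086, 0.03049191, 0.01605918]), 'gripper_force': 0.0, 'gripper_width': 0.08773358742080369}
```

View pics/top.png

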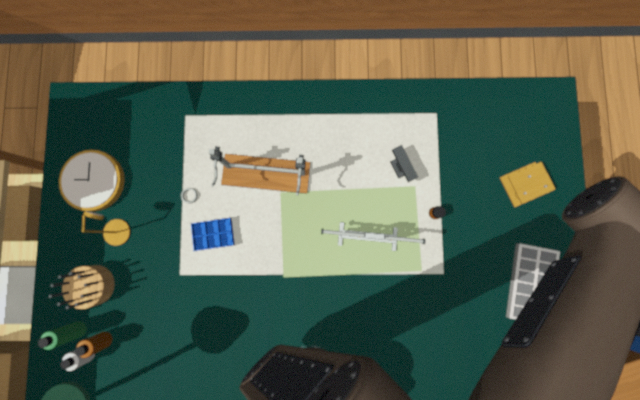

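View pics/scene.png

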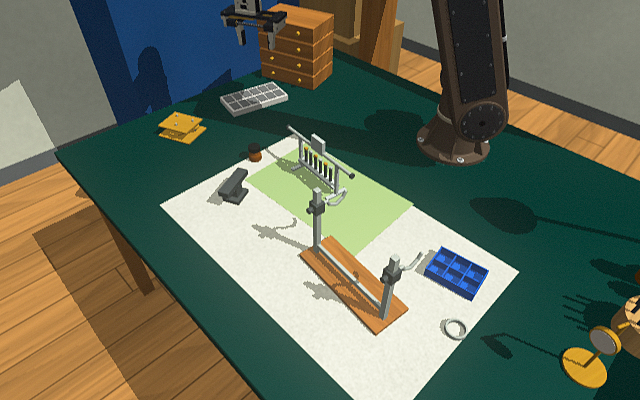

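Top: rack rod runs from (322,231) to (424,241). The stand's posts are at (217,154) and (300,162), with the hooks below them in the image (toward the robot). The jar is at (437,212), near the rack's right end.

Run:
```python
from h import *
T=np.load("top.npz")["W"];S=np.load("scene.npz")["W"]
def px(v,u):return T[v,u].round(3)
for n,(v,u) in dict(rodL=(231,322),rodR=(241,424),grip=(237,373),base=(172,265),jar=(212,437),anvil=(163,403),tray=(234,213),ring=(195,190)).items(): print(n,px(v,u))
A=np.concatenate([T.reshape(-1,3),S.reshape(-1,3)]);A=A[~np.isnan(A).any(1)]
def fit(P,n):
    m=P.mean(0);w,V=np.linalg.eigh(np.cov((P-m)[:,:2].T));d=V[:,1];d=d*np.sign(d[1]);e=np.array([d[1],-d[0]])
    s=(P-m)[:,:2]@d;q=(P-m)[:,:2]@e
    mid=m[:2]+d*(s.max()+s.min())/2
    print(n,len(P),"mean",m.round(4),"mid",mid.round(4),"yaw",np.degrees(np.arctan2(-d[0],d[1])).round(2),"len",(s.max()-s.min()).round(4),"w",np.ptp(q).round(4),"z",P[:,2].min().round(3),P[:,2].max().round(3))
for nm,X in(("T",T.reshape(-1,3)),("S",S.reshape(-1,3))):
    X=X[~np.isnan(X).any(1)]
    c=px(237,373)
    b=X[(abs(X[:,0]-c[0])<.08)&(abs(X[:,1]-c[1])<.18)]
    fit(b[(b[:,2]>.095)&(b[:,2]<.122)],nm+" rod")
    fit(b[b[:,2]>.128],nm+" plate")
    c=px(172,265)
    b=X[(abs(X[:,0]-c[0])<.16)&(abs(X[:,1]-c[1])<.22)]
    fit(b[(b[:,2]>.008)&(b[:,2]<.016)],nm+" base")
    fit(b[(b[:,2]>.19)],nm+" posttops")
    h=b[(b[:,2]>.12)]
    np.savetxt(f"h{nm}.txt",h)
```

```text
rodL [ 0.457 -0.034  0.121]
rodR [ 0.428 -0.313  0.119]
grip [ 0.44  -0.169  0.15 ]
base [0.643 0.14  0.011]
jar [nan nan nan]
anvil [ 0.657 -0.276  0.064]
tray [0.452 0.294 0.025]
ring [0.574 0.375 0.002]
T rod 327 mean [ 0.4419 -0.1758  0.1144] mid [ 0.4421 -0.174 ] yaw -5.92 len 0.288 w 0.0141 z 0.103 0.122
T plate 1855 mean [ 0.3798 -0.3228  0.6498] mid [ 0.4056 -0.2497] yaw -19.5 len 0.2173 w 0.0567 z 0.137 0.71
T base 2176 mean [0.6343 0.1465 0.0121] mid [0.6344 0.1474] yaw -3.68 len 0.4164 w 0.2884 z 0.008 0.016
T posttops 92 mean [0.6494 0.1491 0.2092] mid [0.6481 0.1378] yaw -6.4 len 0.2434 w 0.0139 z 0.191 0.217
S rod 369 mean [ 0.4495 -0.1606  0.1113] mid [ 0.4483 -0.1723] yaw -5.74 len 0.2893 w 0.0156 z 0.095 0.122
S plate 128 mean [ 0.449  -0.1696  0.1412] mid [ 0.4489 -0.1716] yaw -4.41 len 0.0508 w 0.0147 z 0.128 0.15
S base 3506 mean [0.6424 0.156  0.011 ] mid [0.6414 0.1834] yaw 2.17 len 0.3633 w 0.2233 z 0.008 0.016
S posttops 217 mean [0.656  0.1544 0.2045] mid [0.6543 0.139 ] yaw -6.39 len 0.2447 w 0.0158 z 0.19 0.214
```

Call:
move_arm([
  [1,0.0173,0.0535,0.004,0,0,7.15],
  [1,0.0173,0.0535,0.004,0,0,7.15],
  [1,0.0173,0.0535,0.004,0,0,7.15],
  [1,0.0173,0.0535,0.004,0,0,7.15],
  [1,0.0173,0.0535,0.004,0,0,7.15],
  [1,0.0173,0.0535,0.004,0,0,7.15],
  [1,0.0173,0.0535,0.004,0,0,7.15],
  [1,0.0173,0.0535,0.004,0,0,7.15],
  [1,0,0,0,0,0,0],
  [1,0,0,0,0,0,0],
], force=50)

```text
time_s: 1.35
tcp_pos: [0.4438, -0.1736, 0.2583]
eef_rot: [180.0, -0.0, -95.9]
contact_force: [0.3, -0.9, -0.8]
gripper_width: 0.0877
gripper_force: 0.0
```

Run:
```python
from h import *
c,W=cap("wrist"); cv2.imwrite("pics/w1.png",c["img"][:,:,::-1]); np.savez("w1.npz",W=W)
s=telemetry.get_state(); print(s["tcp_pos"],s["eef_rot"],s["joints"],"campos",-np.array(c["R"]).T@np.array(c["t"]))
# hooks in stand frame
for nm in"TS":
    X=np.load({"T":"top","S":"scene"}[nm]+".npz")["W"].reshape(-1,3);X=X[~np.isnan(X).any(1)]
    a=np.radians(-6.4);ex=np.array([np.cos(a),np.sin(a)]);ey=np.array([-np.sin(a),np.cos(a)])
    d=X[:,:2]-[.595,.144];q=np.c_[d@ex,d@ey,X[:,2]]
    for s in(1,-1):
        k=q[(abs(q[:,0])<.045)&(abs(q[:,1]-s*.115)<.03)&(q[:,2]>.11)&(q[:,2]<.25)]
        print(nm,s,(k[np.argsort(k[:,0])]*1000).round().astype(int).tolist())
```

```text
[ 0.44362454 -0.1741701   0.25830929] [ 1.79965733e+02 -2.63871211e-03 -9.59254520e+01] [ 2.29365394e+00  2.77907375e-01 -2.04437760e+01 -2.44479612e-03
 -6.93126089e+01 -8.21824242e+00] campos [ 0.43664825 -0.25203301  0.41637495]
T 1 [[-30, 117, 166], [-30, 114, 167], [-29, 112, 164], [-28, 113, 171], [-28, 117, 167], [-27, 112, 166], [-27, 109, 166], [-24, 115, 166], [-24, 113, 164], [-23, 111, 160], [-22, 111, 151], [-21, 115, 158], [-20, 112, 159], [-19, 112, 148], [-17, 117, 154], [-17, 114, 154], [-17, 111, 154], [-14, 112, 153], [-14, 119, 148], [-14, 115, 150], [-13, 111, 145], [-11, 113, 151], [-11, 116, 147], [-10, 111, 145], [-8, 117, 146], [-8, 114, 148], [-7, 112, 146], [-5, 114, 148], [-4, 119, 141], [-4, 112, 145], [-4, 110, 144], [-2, 116, 145], [0, 112, 138], [1, 116, 145], [1, 113, 145], [2, 112, 141], [3, 116, 147], [3, 112, 149], [5, 112, 142], [6, 116, 148], [7, 114, 146], [7, 110, 147], [8, 115, 150], [9, 113, 149], [9, 111, 148], [11, 115, 152], [11, 113, 151], [12, 111, 146], [14, 113, 152], [14, 117, 149], [14, 111, 150], [16, 115, 155], [17, 114, 151], [18,
[... 5893 characters left out ...]
, 139], [6, -111, 144], [7, -111, 142], [8, -109, 141], [9, -112, 146], [10, -111, 144], [10, -110, 141], [12, -112, 147], [13, -111, 142], [13, -111, 145], [15, -112, 150], [16, -111, 147], [17, -109, 146], [17, -113, 150], [19, -111, 149], [19, -110, 147], [21, -112, 153], [22, -110, 149], [23, -110, 152], [25, -111, 155], [25, -111, 159], [25, -110, 151], [26, -110, 154], [27, -111, 163], [28, -111, 154], [28, -110, 152], [28, -110, 158], [29, -113, 153], [29, -110, 162], [29, -113, 166], [31, -110, 167], [32, -113, 167], [32, -110, 161], [32, -110, 164], [32, -113, 164], [33, -111, 164], [35, -109, 163], [35, -113, 167], [35, -112, 164], [36, -114, 166], [37, -110, 160], [39, -108, 166]]
```

View pics/w1.png

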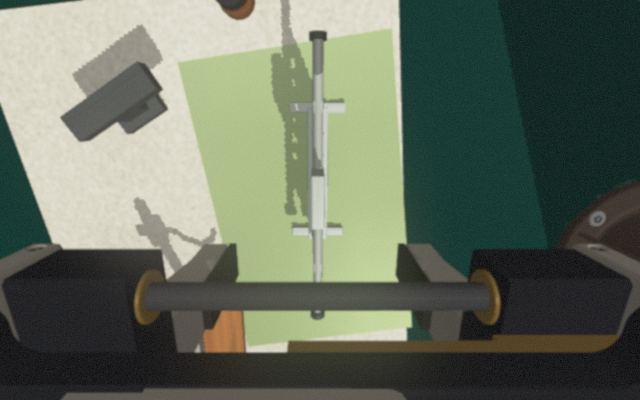

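Wrist: the rack lies along column 318, midway between the open fingers (237 to 398). The cloud puts both hook V-bottoms at nearly the same height, with the seated rod axis at about 0.149.

Call:
move_arm([
  [1,0,0,-0.035,0,0,0],
  [1,0,0,-0.035,0,0,0],
  [1,0,0,-0.035,0,0,0],
  [1,0,0,-0.025,0,0,0],
  [1,0,0,-0.015,0,0,0],
  [1,0,0,0,0,0,0],
  [0,0,0,0,0,0,0],
  [-0.5,0,0,0,0,0,0],
  [-1,0,0,0,0,0,0],
  [-1,0,0,0,0,0,0],
  [-1,0,0,0,0,0,0],
  [-1,0,0,0,0,0,0],
  [-1,0,0,0,0,0,0],
  [-1,0,0,0,0,0,0],
], force=50)

```text
time_s: 3.15
tcp_pos: [0.4439, -0.1738, 0.1135]
eef_rot: [180.0, -0.0, -95.9]
contact_force: [-2.3, -0.1, 0.6]
gripper_width: 0.0133
gripper_force: 0.3
```

Call:
move_arm([
  [-1,0,0,0,0,0,0],
  [-1,0,0,0,0,0,0],
  [-1,0,0,0,0,0,0],
  [-1,0,0,0,0,0,0],
], force=50)

```text
time_s: 3.65
tcp_pos: [0.4437, -0.1738, 0.1134]
eef_rot: [180.0, 0.0, -95.9]
contact_force: [-0.5, 1.5, -1.1]
gripper_width: 0.012
gripper_force: 50.0
```

Call:
move_arm([
  [-1,0,0,0.01,0,0,0],
  [-1,0,0,0.02,0,0,0],
  [-1,0,0,0.025,0,0,0],
  [-1,0,0,0.025,0,0,0],
  [-1,0,0,0.02,0,0,0],
  [-1,0,0,0.005,0,0,0],
  [-1,0,0,0,0,0,0],
  [-1,0,0,0,0,0,0],
])

```text
time_s: 4.65
tcp_pos: [0.4433, -0.1737, 0.2176]
eef_rot: [179.9, 0.0, -95.9]
contact_force: [-0.4, 0.3, -5.6]
gripper_width: 0.0114
gripper_force: 50.0
```

Call:
move_arm([
  [-1,0,0.015,0,0,0,0],
  [-1,0,0.03,0,0,0,-0.1],
  [-1,0.001,0.035,0,0,0,-0.1],
  [-1,0,0.035,0,0,0,-0.1],
  [-1,0,0.035,0,0,0,-0.1],
  [-1,0,0.035,0,0,0,-0.1],
  [-1,0.001,0.035,0,0,0,0],
  [-1,0,0.035,0,0,0,0],
  [-1,0,0.035,0,0,0,0],
  [-1,0,0.03,0,0,0,0],
  [-1,0,0.015,0,0,0,0],
  [-1,0,0,0,0,0,0],
  [-1,0,0,0,0,0,0],
  [-1,0,0,0,0,0,0],
])

```text
time_s: 6.4
tcp_pos: [0.4458, 0.1604, 0.2185]
eef_rot: [180.0, -0.0, -96.4]
contact_force: [-0.3, -0.1, -4.6]
gripper_width: 0.0114
gripper_force: 50.0
```

```bash
cat >> h.py <<'E'
def rod(n,W,zt,lo=.05,c=(.595,.144)):
    "rod axis in stand frame from points near height zt"
    a=np.radians(-6.4);ex=np.array([np.cos(a),np.sin(a)]);ey=np.array([-np.sin(a),np.cos(a)])
    X=W.reshape(-1,3);X=X[~np.isnan(X).any(1)];d=X[:,:2]-c;return np.c_[d@ex,d@ey,X[:,2]]
E
python3 - <<'E'
from h import *
s=telemetry.get_state();print({k:np.round(s[k],3).tolist() for k in("time_s","tcp_pos","eef_rot","contact_force","moment","gripper_force")})
for n in("top","scene"):
    c,W=cap(n);q=rod(n,W,0)
    k=q[(q[:,0]<-.1)&(q[:,0]>-.2)&(abs(q[:,1])<.16)&(abs(q[:,2]-.215)<.014)&(abs(q[:,1])>.03)]
    for lo,hi in((-.16,-.13),(-.128,-.1),(-.075,-.035),(.035,.075),(.1,.128),(.13,.16)):
        m=k[(k[:,1]>lo)&(k[:,1]<hi)]; print(n,lo,len(m),np.median(m,0).round(4) if len(m) else'', m[:,2].max().round(4) if len(m) else '')
    print("ends",k[:,1].min(),k[:,1].max())
    cv2.imwrite(f"pics/{n}2.png",c["img"][:,:,::-1])
E
```

```text
{'time_s': 6.4, 'tcp_pos': [0.446, 0.16, 0.219], 'eef_rot': [179.993, -0.008, -96.431], 'contact_force': [-0.327, -0.102, -4.615], 'moment': [0.06, 0.063, 0.042], 'gripper_force': 49.998}
top -0.16 30 [-0.1505 -0.1393  0.2204] 0.2258
top -0.128 44 [-0.1507 -0.1144  0.2192] 0.2233
top -0.075 65 [-0.1506 -0.0541  0.2198] 0.2232
top 0.035 0  
top 0.1 0  
top 0.13 0  
ends -0.14457214588098566 -0.030647048707172046
scene -0.16 35 [-0.1448 -0.1371  0.2178] 0.2235
scene -0.128 20 [-0.1445 -0.1202  0.2164] 0.22
scene -0.075 0  
scene 0.035 87 [-0.1453  0.0558  0.2175] 0.2208
scene 0.1 67 [-0.145   0.1136  0.2176] 0.2215
scene 0.13 61 [-0.1455  0.1417  0.2173] 0.223
ends -0.144560929580527 0.14600505067105365
```

View pics/scene2.png

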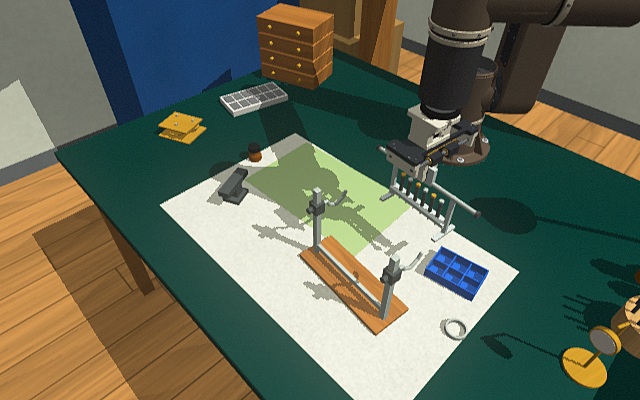

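The rack is level and parallel to the stand in front of the hooks, clear of the tray (457,272). Now I bring it over the hooks.

Call:
move_arm([
  [-1,0.015,-0.0017,0,0,0,0],
  [-1,0.025,-0.0028,0,0,0,0],
  [-1,0.03,-0.0034,0,0,0,0],
  [-1,0.03,-0.0034,0,0,0,0],
  [-1,0.025,-0.0028,0,0,0,0],
  [-1,0.015,-0.0017,0,0,0,0],
  [-1,0.009,-0.001,0,0,0,0],
  [-1,0,0,0,0,0,0],
  [-1,0,0,0,0,0,0],
  [-1,0,0,0,0,0,0],
  [-1,0,0,0,0,0,0],
])

```text
time_s: 7.88
tcp_pos: [0.5946, 0.1445, 0.2189]
eef_rot: [-180.0, 0.0, -96.4]
contact_force: [-0.7, 0.6, -4.8]
gripper_width: 0.0117
gripper_force: 50.0
```

Run:
```python
from h import *
s=telemetry.get_state();print({k:np.round(s[k],4).tolist() for k in("time_s","tcp_pos","eef_rot","contact_force","moment","gripper_force")})
for n in("top","scene"):
    c,W=cap(n);q=rod(n,W,0)
    k=q[(abs(q[:,0])<.02)&(abs(q[:,1])<.16)&(abs(q[:,2]-.215)<.012)&(abs(q[:,1])>.03)]
    for lo,hi in((-.16,-.13),(-.128,-.1),(-.075,-.035),(.035,.075),(.1,.128),(.13,.16)):
        m=k[(k[:,1]>lo)&(k[:,1]<hi)]; print(n,lo,len(m),np.median(m,0).round(4) if len(m) else'')
    print("ends",k[:,1].min(),k[:,1].max())
    for s in(1,-1):
        h=q[(abs(q[:,1]-s*.115)<.008)&(q[:,2]<.18)&(q[:,2]>.135)]
        f=h[(h[:,0]<-.006)&(h[:,0]>-.017)];b=h[(h[:,0]>.006)&(h[:,0]<.017)]
        print("hook",s,len(f),len(b),np.mean(f,0).round(4),np.mean(b,0).round(4))
```

```text
{'time_s': 7.875, 'tcp_pos': [0.5946, 0.1445, 0.2189], 'eef_rot': [-179.978, 0.0207, -96.3548], 'contact_force': [-0.6541, 0.6042, -4.7975], 'moment': [-0.0028, 0.0873, 0.0556], 'gripper_force': 49.998}
top -0.16 28 [-0.0026 -0.1387  0.2207]
top -0.128 45 [-0.0013 -0.1131  0.2194]
top -0.075 63 [-0.0016 -0.0543  0.2197]
top 0.035 0 
top 0.1 6 [-0.0057  0.109   0.2184]
top 0.13 0 
ends -0.1439784063852146 0.11589985825029556
hook 1 12 0 [-0.0119  0.1138  0.1494] [nan nan nan]
hook -1 10 3 [-0.0111 -0.1154  0.1487] [ 0.0154 -0.1153  0.1522]
scene -0.16 15 [ 0.0046 -0.1392  0.2208]
scene -0.128 0 
scene -0.075 0 
scene 0.035 100 [0.004  0.0556 0.2183]
scene 0.1 76 [0.004  0.1152 0.2179]
scene 0.13 74 [0.0041 0.142  0.218 ]
ends -0.14362505011553028 0.14617487357625494
hook 1 31 15 [-0.0118  0.1172  0.1495] [0.0118 0.1182 0.1461]
hook -1 4 12 [-0.0077 -0.1134  0.1442] [ 0.0126 -0.1105  0.1456]
  return _methods._mean(a, axis=axis, dtype=dtype,
  ret = um.true_divide(
```

Call:
move_arm([
  [-1,0.001,0,-0.01,0,0,0],
  [-1,0,0,-0.012,0,0,0],
  [-1,0,0,-0.012,0,0,0],
  [-1,0,0,-0.012,0,0,0],
  [-1,0,0,-0.008,0,0,0],
  [-1,0,0,-0.005,0,0,0],
  [-1,0,0,-0.001,0,0,0],
  [-1,0,0,0,0,0,0],
  [-1,0,0,0,0,0,0],
  [-1,0,0,0,0,0,0],
])

```text
time_s: 9.22
tcp_pos: [0.5961, 0.1444, 0.1589]
eef_rot: [-180.0, 0.0, -96.4]
contact_force: [-0.2, -0.1, -4.6]
gripper_width: 0.0114
gripper_force: 50.0
```

```bash
cat > st.py <<'E'
from plant import telemetry
import numpy as np
s=telemetry.get_state();print({k:np.round(s[k],4).tolist() for k in("time_s","tcp_pos","eef_rot","contact_force","moment")})
E
python3 st.py
```

```text
{'time_s': 9.225, 'tcp_pos': [0.5961, 0.1444, 0.1589], 'eef_rot': [-179.9754, 0.0173, -96.382], 'contact_force': [-0.2061, -0.0636, -4.5686], 'moment': [-0.0104, 0.074, 0.0051]}
```

Call:
move_arm([
  [-1,0,0,-0.001,0,0,0],
  [-1,0,0,-0.001,0,0,0],
  [-1,0,0,-0.001,0,0,0],
  [-1,0,0,-0.001,0,0,0],
  [-1,0,0,0,0,0,0],
  [-1,0,0,0,0,0,0],
])

```text
time_s: 9.98
tcp_pos: [0.596, 0.1444, 0.1546]
eef_rot: [-180.0, -0.0, -96.4]
contact_force: [0.3, 0.8, -4.9]
gripper_width: 0.0122
gripper_force: 50.0
```

```bash
python3 st.py
```

```text
{'time_s': 9.975, 'tcp_pos': [0.596, 0.1444, 0.1546], 'eef_rot': [-179.9986, -0.0025, -96.381], 'contact_force': [0.3301, 0.7523, -4.8537], 'moment': [-0.001, 0.0152, -0.0496]}
```

No contact yet. I'll continue in 1 mm steps.

Call:
move_arm([
  [-1,0,0,-0.0005,0,0,0],
  [-1,0,0,-0.0005,0,0,0],
  [-1,0,0,0,0,0,0],
  [-1,0,0,0,0,0,0],
])

```text
time_s: 10.48
tcp_pos: [0.5959, 0.1443, 0.1535]
eef_rot: [180.0, -0.0, -96.4]
contact_force: [0.1, -0.8, -3.2]
gripper_width: 0.0113
gripper_force: 50.0
```

```bash
python3 st.py
```

```text
{'time_s': 10.475, 'tcp_pos': [0.5959, 0.1443, 0.1535], 'eef_rot': [179.9973, -0.0011, -96.3839], 'contact_force': [0.0743, -0.8432, -3.1637], 'moment': [0.007, 0.0706, -0.0118]}
```

Call:
move_arm([
  [-1,0,0,-0.0005,0,0,0],
  [-1,0,0,-0.0005,0,0,0],
  [-1,0,0,0,0,0,0],
  [-1,0,0,0,0,0,0],
])

```text
time_s: 10.98
tcp_pos: [0.596, 0.1444, 0.1527]
eef_rot: [-180.0, 0.0, -96.4]
contact_force: [-0.6, -0.6, -4.2]
gripper_width: 0.0117
gripper_force: 50.0
```

```bash
python3 st.py
```

```text
{'time_s': 10.975, 'tcp_pos': [0.596, 0.1444, 0.1527], 'eef_rot': [-179.9924, 0.0039, -96.379], 'contact_force': [-0.6424, -0.5977, -4.2088], 'moment': [0.102, 0.108, -0.006]}
```

Call:
move_arm([
  [-1,0,0,-0.0005,0,0,0],
  [-1,0,0,-0.0005,0,0,0],
  [-1,0,0,0,0,0,0],
  [-1,0,0,0,0,0,0],
])

```text
time_s: 11.48
tcp_pos: [0.5961, 0.1444, 0.1518]
eef_rot: [-180.0, 0.0, -96.4]
contact_force: [-0.3, -0.9, -1.6]
gripper_width: 0.0116
gripper_force: 50.0
```

```bash
python3 st.py
```

```text
{'time_s': 11.475, 'tcp_pos': [0.5961, 0.1444, 0.1518], 'eef_rot': [-179.9748, 0.0106, -96.3806], 'contact_force': [-0.3273, -0.9478, -1.6039], 'moment': [0.0534, 0.249, 0.0331]}
```

Call:
move_arm([
  [-1,0,0,-0.0005,0,0,0],
  [-1,0,0,-0.0005,0,0,0],
  [-1,0,0,0,0,0,0],
  [-1,0,0,0,0,0,0],
])

```text
time_s: 11.98
tcp_pos: [0.5962, 0.1444, 0.1509]
eef_rot: [-180.0, 0.0, -96.4]
contact_force: [-0.6, -1.4, 3.8]
gripper_width: 0.0119
gripper_force: 50.0
```

```bash
python3 st.py
```

```text
{'time_s': 11.975, 'tcp_pos': [0.5962, 0.1444, 0.1509], 'eef_rot': [-179.9685, 0.0111, -96.3757], 'contact_force': [-0.6053, -1.3932, 3.7966], 'moment': [-0.0867, 0.7039, 0.0137]}
```

Call:
move_arm([
  [-1,0,0,0,0,0,0],
])

```text
time_s: 12.1
tcp_pos: [0.5961, 0.1444, 0.1508]
eef_rot: [-180.0, 0.0, -96.4]
contact_force: [-1.7, -0.8, 3.8]
gripper_width: 0.012
gripper_force: 50.0
```

```bash
python3 st.py
```

```text
{'time_s': 12.1, 'tcp_pos': [0.5961, 0.1444, 0.1508], 'eef_rot': [-179.9775, 0.0073, -96.3778], 'contact_force': [-1.6511, -0.7621, 3.7794], 'moment': [-0.1104, 0.6688, 0.0604]}
```

Call:
move_arm([
  [-1,-0.0005,0,-0.0005,0,0,0],
  [-1,-0.0005,0,-0.0005,0,0,0],
  [-1,0,0,0,0,0,0],
  [-1,0,0,0,0,0,0],
])

```text
time_s: 12.6
tcp_pos: [0.5958, 0.1445, 0.1503]
eef_rot: [-179.9, 0.0, -96.4]
contact_force: [-0.9, 0.7, 6.0]
gripper_width: 0.0117
gripper_force: 50.0
```

```bash
python3 st.py
```

```text
{'time_s': 12.6, 'tcp_pos': [0.5958, 0.1445, 0.1503], 'eef_rot': [-179.9, 0.0268, -96.3566], 'contact_force': [-0.8717, 0.6978, 6.0104], 'moment': [-0.2314, 0.1446, 0.1053]}
```

Call:
move_arm([
  [-1,0,0,-0.0003,0,0,0],
  [-1,0,0,-0.0002,0,0,0],
  [-1,0,0,0,0,0,0],
  [-1,0,0,0,0,0,0],
  [-1,0,0,0,0,0,0],
])

```text
time_s: 13.22
tcp_pos: [0.5958, 0.1445, 0.15]
eef_rot: [-179.9, 0.0, -96.3]
contact_force: [-0.3, -0.9, 7.2]
gripper_width: 0.0116
gripper_force: 50.0
```

```bash
python3 st.py
```

```text
{'time_s': 13.225, 'tcp_pos': [0.5958, 0.1445, 0.15], 'eef_rot': [-179.8882, 0.0287, -96.3479], 'contact_force': [-0.2608, -0.9186, 7.1663], 'moment': [-0.2537, 0.3922, 0.1196]}
```

Call:
move_arm([
  [-1,0,0,-0.0005,-0.15,0,0],
  [-1,0,0,-0.0005,-0.15,0,0],
  [-1,0,0,0,0,0,0],
  [-1,0,0,0,0,0,0],
  [-1,0,0,0,0,0,0],
])

```text
time_s: 13.85
tcp_pos: [0.5958, 0.1445, 0.1495]
eef_rot: [-179.8, -0.3, -96.3]
contact_force: [-2.1, -1.7, 9.6]
gripper_width: 0.0119
gripper_force: 50.0
```

```bash
python3 st.py
```

```text
{'time_s': 13.85, 'tcp_pos': [0.5958, 0.1445, 0.1495], 'eef_rot': [-179.8404, -0.2579, -96.3494], 'contact_force': [-2.098, -1.6706, 9.5625], 'moment': [-0.1843, 0.9127, 0.1032]}
```

Call:
move_arm([
  [-1,0,0,0,0,0,0],
  [-1,0,0,0,0,0,0],
  [-1,0,0,0,0,0,0],
])

```text
time_s: 14.22
tcp_pos: [0.5958, 0.1445, 0.1495]
eef_rot: [-179.8, -0.3, -96.4]
contact_force: [-3.3, -1.8, 9.3]
gripper_width: 0.0114
gripper_force: 50.0
```

```bash
python3 st.py
```

```text
{'time_s': 14.225, 'tcp_pos': [0.5958, 0.1445, 0.1495], 'eef_rot': [-179.8409, -0.2574, -96.3526], 'contact_force': [-3.3037, -1.8063, 9.3199], 'moment': [-0.1833, 0.9468, 0.1119]}
```

Call:
move_arm([
  [-1,-0.0005,0,-0.0003,-0.1,0,0],
  [-1,-0.0005,0,-0.0003,0,0,0],
  [-1,-0.0005,0,-0.0002,0,0,0],
  [-1,0,0,0,0,0,0],
  [-1,0,0,0,0,0,0],
  [-1,0,0,0,0,0,0],
  [-1,0,0,0,0,0,0],
])

```text
time_s: 15.1
tcp_pos: [0.5957, 0.1446, 0.1494]
eef_rot: [-179.7, -0.3, -96.3]
contact_force: [1.0, -3.4, 10.9]
gripper_width: 0.0118
gripper_force: 50.0
```

Run:
```python
exec(open('st.py').read())
from h import *
c,W=cap("scene"); q=rod("s",W,0)
cv2.imwrite("pics/s3.png",cv2.resize(c["img"][150:330,230:470,::-1],(800,600)))
k=q[(abs(q[:,0])<.02)&(abs(q[:,1])<.16)&(abs(q[:,2]-.15)<.009)]
for lo,hi in((-.16,-.13),(.035,.075),(.13,.16)):
    m=k[(k[:,1]>lo)&(k[:,1]<hi)]; print(lo,len(m),np.median(m,0).round(4) if len(m) else'')
print("ends",k[:,1].min(),k[:,1].max())
```

```text
{'time_s': 15.1, 'tcp_pos': [0.5957, 0.1446, 0.1494], 'eef_rot': [-179.6811, -0.3175, -96.3374], 'contact_force': [0.9985, -3.398, 10.8894], 'moment': [-0.6457, -0.4418, 0.1053]}
-0.16 32 [ 0.0052 -0.1365  0.1502]
0.035 88 [0.0047 0.0555 0.1485]
0.13 59 [0.0048 0.1408 0.1485]
ends -0.1429778516323537 0.14657865420911814
```

View pics/s3.png

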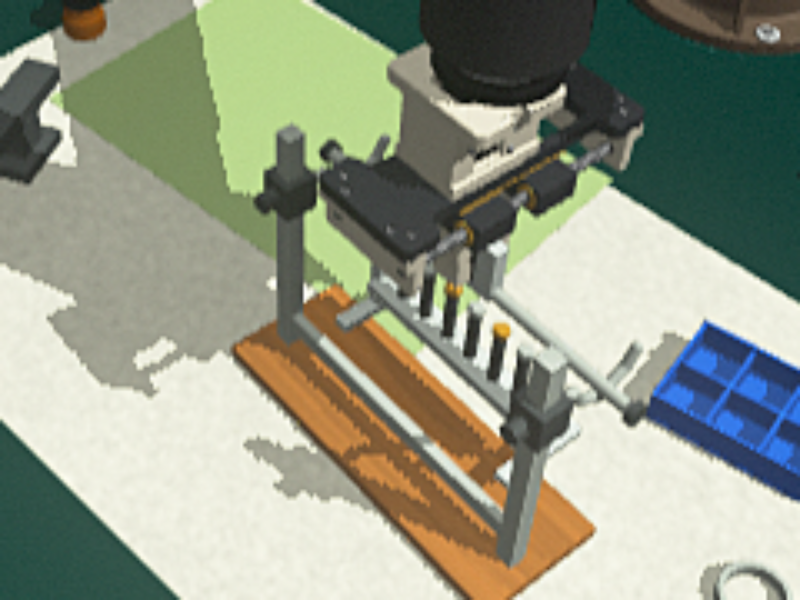

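Both rod ends sit in the hooks (rod runs (330,150) to (632,410) in the crop), at about 7–8 N each. I'll press slightly more, hold, then ease up before releasing.

Call:
move_arm([
  [-1,0,0,-0.0004,0,0,0],
  [-1,0,0,-0.0004,0,0,0],
  [-1,0,0,0,0,0,0],
  [-1,0,0,0,0,0,0],
  [-1,0,0,0,0,0,0],
  [-1,0,0,0,0,0,0],
  [-1,0,0,0,0,0,0],
])

```text
time_s: 16.02
tcp_pos: [0.5957, 0.1445, 0.149]
eef_rot: [-179.7, -0.3, -96.3]
contact_force: [-0.1, -3.2, 13.6]
gripper_width: 0.0117
gripper_force: 50.0
```

```bash
python3 st.py
```

```text
{'time_s': 16.025, 'tcp_pos': [0.5957, 0.1445, 0.149], 'eef_rot': [-179.6664, -0.3171, -96.3323], 'contact_force': [-0.0923, -3.1532, 13.6265], 'moment': [-0.7268, -0.0532, 0.0972]}
```

Call:
move_arm([
  [-1,0,0,0.0006,0,0,0],
  [-1,0,0,0.0006,0.1,0,0],
  [-1,0,0,0.0006,0.1,0,0],
  [-1,0,0,0.0006,0.1,0,0],
  [-1,0,0,0.0006,0,0,0],
  [-1,0,0,0.0005,0,0,0],
  [-1,0,0,0,0,0,0],
  [-1,0,0,0,0,0,0],
  [-1,0,0,0,0,0,0],
])

```text
time_s: 17.15
tcp_pos: [0.5953, 0.1447, 0.1507]
eef_rot: [-179.8, -0.0, -96.4]
contact_force: [5.6, -1.9, 3.1]
gripper_width: 0.012
gripper_force: 50.0
```

```bash
python3 st.py
```

```text
{'time_s': 17.15, 'tcp_pos': [0.5953, 0.1447, 0.1507], 'eef_rot': [-179.7902, -0.0397, -96.3537], 'contact_force': [5.5675, -1.9278, 3.1115], 'moment': [-0.5997, -2.1445, 0.062]}
```

Call:
move_arm([
  [-1,0.0005,-0.0003,0.0004,0,0,0],
  [-1,0.0005,-0.0002,0.0004,0,0,0],
  [-1,0.0005,0,0,0,0,0],
  [-1,0,0,0,0,0,0],
  [-1,0,0,0,0,0,0],
])

```text
time_s: 17.77
tcp_pos: [0.5953, 0.1445, 0.1509]
eef_rot: [-179.9, -0.0, -96.4]
contact_force: [5.5, 2.8, 2.0]
gripper_width: 0.0118
gripper_force: 50.0
```

```bash
python3 st.py
```

```text
{'time_s': 17.775, 'tcp_pos': [0.5953, 0.1445, 0.1509], 'eef_rot': [-179.9428, -0.0457, -96.3685], 'contact_force': [5.5294, 2.7666, 1.9522], 'moment': [1.1061, -1.6893, 0.0989]}
```

Call:
move_arm([
  [-1,0.0005,0.0002,0.0002,0,0,0],
  [-1,0.0005,0,0.0002,0,0,0],
  [-1,0.0003,0,0,0,0,0],
  [-1,0,0,0,0,0,0],
  [-1,0,0,0,0,0,0],
])

```text
time_s: 18.4
tcp_pos: [0.5956, 0.144, 0.1509]
eef_rot: [179.9, -0.1, -96.4]
contact_force: [-0.9, 4.3, 2.6]
gripper_width: 0.0119
gripper_force: 50.0
```

```bash
python3 st.py
```

```text
{'time_s': 18.4, 'tcp_pos': [0.5956, 0.144, 0.1509], 'eef_rot': [179.9409, -0.1149, -96.3872], 'contact_force': [-0.9418, 4.325, 2.5954], 'moment': [2.0235, 0.6785, 0.125]}
```

Call:
move_arm([
  [-1,0,0.0004,0.0003,0,0,0],
  [-1,0,0.0004,0.0002,0,0,0],
  [-1,0,0,0,0,0,0],
  [-1,0,0,0,0,0,0],
  [-1,0,0,0,0,0,0],
])

```text
time_s: 19.02
tcp_pos: [0.5956, 0.1442, 0.1513]
eef_rot: [179.9, -0.2, -96.4]
contact_force: [-2.7, -0.3, 0.6]
gripper_width: 0.0119
gripper_force: 50.0
```

```bash
python3 st.py
```

```text
{'time_s': 19.025, 'tcp_pos': [0.5956, 0.1442, 0.1513], 'eef_rot': [179.9343, -0.1627, -96.403], 'contact_force': [-2.7036, -0.2967, 0.6429], 'moment': [-0.0772, 1.1487, 0.1455]}
```

Forces are small now. Move back 0.5 mm in x, up a touch, lower the grip force and open.

Call:
move_arm([
  [-1,-0.0004,0,0.0002,0,0,0],
  [-1,0,0,0,0,0,0],
  [-1,0,0,0,0,0,0],
  [-1,0,0,0,0,0,0],
  [-1,0,0,0,0,0,0],
], force=8)

```text
time_s: 19.65
tcp_pos: [0.5958, 0.1448, 0.1517]
eef_rot: [180.0, -0.1, -96.4]
contact_force: [-1.1, -1.3, -0.8]
gripper_width: 0.0119
gripper_force: 8.0
```

```bash
python3 st.py
```

```text
{'time_s': 19.65, 'tcp_pos': [0.5958, 0.1448, 0.1517], 'eef_rot': [179.9984, -0.1042, -96.383], 'contact_force': [-1.1207, -1.3344, -0.8271], 'moment': [-0.4562, 0.7876, 0.051]}
```

Call:
move_arm([
  [-0.85,0,0,0,0,0,0],
  [-0.75,0,0,0,0,0,0],
  [-0.6,0,0,0,0,0,0],
  [-0.4,0,0,0,0,0,0],
  [-0.2,0,0,0,0,0,0],
  [-0.2,0,0,0,0,0,0],
  [-0.2,0,0,0,0,0,0],
  [-0.2,0,0,0,0,0,0],
])

```text
time_s: 20.65
tcp_pos: [0.5959, 0.1449, 0.1519]
eef_rot: [-180.0, -0.1, -96.4]
contact_force: [0.3, 0.7, 0.0]
gripper_width: 0.0352
gripper_force: 0.0
```

```bash
cat > chk.py <<'E'
exec(open('st.py').read())
from h import *
import sys
for n in("scene","top"):
    c,W=cap(n); q=rod("s",W,0)
    cv2.imwrite(f"pics/{n}{sys.argv[1]}.png",cv2.resize(c["img"][120:330,210:490,::-1],(800,600)))
    k=q[(abs(q[:,0])<.02)&(abs(q[:,1])<.16)&(abs(q[:,2]-.151)<.01)]
    for lo,hi in((-.16,-.13),(-.075,-.03),(.03,.075),(.13,.16)):
        m=k[(k[:,1]>lo)&(k[:,1]<hi)]; print(n,lo,len(m),np.median(m,0).round(4) if len(m) else'')
    if len(k):print("ends",k[:,1].min(),k[:,1].max())
E
python3 chk.py a
```

```text
{'time_s': 20.65, 'tcp_pos': [0.5959, 0.1449, 0.1519], 'eef_rot': [-179.9853, -0.0972, -96.3812], 'contact_force': [0.3269, 0.7287, 0.0289], 'moment': [0.0039, 0.0149, 0.0543]}
scene -0.16 34 [ 0.0059 -0.1367  0.1501]
scene -0.075 0 
scene 0.03 101 [0.0048 0.0536 0.1503]
scene 0.13 64 [0.0045 0.1421 0.1512]
ends -0.14187142517558102 0.14661722689243417
top -0.16 26 [ 0.0004 -0.1384  0.153 ]
top -0.075 57 [-0.0004 -0.0538  0.1518]
top 0.03 0 
top 0.13 0 
ends -0.14364690537370928 0.11419347571369834
```

Released and hanging. I'll withdraw straight up.

Call:
move_arm([
  [-0.2,0,0,0.01,0,0,0],
  [-0.2,0,0,0.02,0,0,0],
  [-0.2,0,0,0.03,0,0,0],
  [-0.2,0,0,0.04,0,0,0],
  [-0.2,0,0,0.04,0,0,0],
  [-0.2,0,0,0.03,0,0,0],
  [-0.2,0,0,0.01,0,0,0],
  [-0.2,0,0,0,0,0,0],
  [-0.2,0,0,0,0,0,0],
  [-0.2,0,0,0,0,0,0],
  [-0.2,0,0,0,0,0,0],
  [-0.2,0,0,0,0,0,0],
  [-0.2,0,0,0,0,0,0],
  [-0.2,0,0,0,0,0,0],
  [-0.2,0,0,0,0,0,0],
  [-0.2,0,0,0,0,0,0],
  [-0.2,0,0,0,0,0,0],
  [-0.2,0,0,0,0,0,0],
])

```text
time_s: 23.0
tcp_pos: [0.5959, 0.1449, 0.3319]
eef_rot: [-180.0, -0.1, -96.4]
contact_force: [0.1, 0.6, 0.3]
gripper_width: 0.0347
gripper_force: 0.0
```

```bash
python3 chk.py b; python3 chk.py c|grep -v time
```

```text
{'time_s': 23.0, 'tcp_pos': [0.5959, 0.1449, 0.3319], 'eef_rot': [-179.9891, -0.0967, -96.3833], 'contact_force': [0.1456, 0.6003, 0.317], 'moment': [0.0276, 0.0504, 0.0164]}
scene -0.16 35 [ 0.006  -0.1369  0.151 ]
scene -0.075 79 [ 0.0053 -0.0525  0.1506]
scene 0.03 98 [0.0049 0.0531 0.1508]
scene 0.13 63 [0.004  0.1422 0.1514]
ends -0.14277736964253912 0.14680318340891413
top -0.16 26 [ 0.0005 -0.1384  0.1527]
top -0.075 57 [-0.0006 -0.0534  0.1521]
top 0.03 0 
top 0.13 29 [-0.0009  0.1388  0.1529]
ends -0.14365164353887497 0.14452299290998677
scene -0.16 36 [ 0.0059 -0.1358  0.1509]
scene -0.075 81 [ 0.0053 -0.0521  0.1504]
scene 0.03 100 [0.0049 0.0533 0.1504]
scene 0.13 62 [0.0041 0.1419 0.1512]
ends -0.1412915356098347 0.1467920877908021
top -0.16 26 [ 0.0004 -0.1384  0.1526]
top -0.075 58 [-0.0007 -0.0527  0.1518]
top 0.03 0 
top 0.13 29 [-0.0006  0.1395  0.1525]
ends -0.14351763354231506 0.14527647494841733
```

View pics/scenec.png

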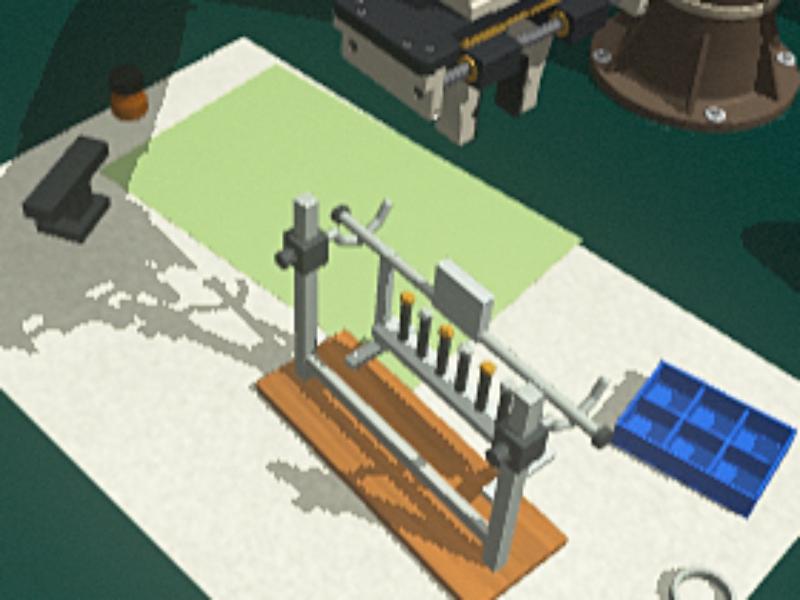

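The rod lies in both hooks (about (345,235) and (580,420) in the crop), upright, centred and still, with the gripper clear above it.

```bash
python3 -c "
from plant import workorder
print(workorder.close_job())"
```

```text
the job is handed in; nothing more can be done
None
```

The rack now hangs from both hooks, centred and still, after a steady press of about 9 N per hook by the wrist force reading. The gripper is clear and the bystanders look undisturbed. The job is handed in, but no verdict came back.

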